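Pack the last instrument and click the cassette shut

TASK

The open instrument cassette on the soft mat is waiting for the steriliser. Lay the loose cuticle pusher across the two combs in their empty front seats, centred, and swing the lid over. Then press the front edge of the lid down until the spring catch clicks over its lip and holds it shut - firmly but with feeling, since leaning on the lid bends it - and leave the other things where they are.

Things in the scene. Friction and masses are not known exactly. Their poses are not given: they have to be found in the camera images.
- mat: Soft dark ribbed mat, 190 x 230 x 18 mm, on which the cassette stands; origin at the centre of its underside, axes as the cassette's. It gives: pressed at the lid's front edge, the cassette's front sinks about 1 mm for every 1.5 N, at most 9 mm, and comes up again when let go.
- cassette: Steel instrument cassette on the mat: perforated tray 150 (x) x 190 (y) mm, walls up to 26 mm, lid hinged at the rear. Origin: centre of its underside (top of the mat); x points from the front (catch side, nearest the robot) to the hinge, y along the hinge, z up. Tray floor 6 mm above the origin, inside of the front wall at x = -72 mm. Two packed instruments lie in it at x = +8 and +48 mm.
- seat (a point): Where the pusher's centre belongs: (-32, 0, 16) mm in the cassette's frame, same axes. Two grey combs run along x at y = -42 and +42 mm; their empty front seats (16 mm wide, at x = -32, between round-topped prongs 5 mm thick and 22 mm above the origin) take an instrument laid along y, its underside 12 mm above the origin.
- lid (a joint): Angle of the lid (rad): 0 = right down on the tray, about 0.01 = shut and held by the catch, about 0.055 = resting on the sloped nose of the catch, not caught, 1.6 to 1.8 = open, leaning back past upright. Stiff hinge: the lid stays where it is left; about 2 N at its front edge swings it.
- lid_hinge (a point): Middle of the lid's hinge line, 78 mm behind and 26 mm above the cassette's origin. Its axes turn with the lid and equal the cassette's when the lid is shut; the lid lies on its -x side.
- lid_edge (a point): Place to press: on the lid's outer face, middle of its front edge, 140 mm from the hinge line. The lid is a perforated plate 190 mm wide, 3 mm thick, ending 153 mm from the hinge line; in the middle a lip 40 mm wide stands out 10 mm more. The outer face looks up (+z of this point) when shut and away from the robot when open. More than 28 N on it bends the lid.
- catch (a joint): Angle (rad) of the spring catch, a steel tongue 30 mm wide and 47 mm high in front of the tray's middle: 0 = at rest; the lip pushes its nose outwards to about 0.13, then it springs back to 0 as it clicks over the lip. About 12 to 16 N on the lid's front edge takes the lip past it; the force drops at the click. Its nose stands 18 mm or more in front of point lid_edge: press behind or beside it.
- pusher_center (a point): Centre of the loose cuticle pusher, a straight slim steel hand instrument 155 mm long with a handle 8 mm wide and 8 mm high; it lies flat on the worktop right of the cassette. Its y axis runs along the instrument (either way round will do), z is up.
- mouth_mirror: Bystander: mouth mirror, a slim instrument with a round head, 159 mm long, lying at the back right. Leave it.
- nail_nippers: Bystander: steel nail nippers, 121 mm long, lying on the right. Leave them.
- cup: Bystander: small white waisted cup, 42 mm across and 32 mm high. Leave it.
- marker: Bystander: white marker pen with a black cap, 135 mm long. Leave it.
- packed_scaler: Bystander: thin steel scaler already packed in the rearmost seats of the cassette (x = +48 mm there). Leave it lying there.
- packed_tweezers: Bystander: steel tweezers, 116 mm long, already packed in the middle seats (x = +8 mm in the cassette's frame), 40 mm behind the empty ones. Leave them lying there.

How it is judged:
By the outcome, as a careful person would: the job done as asked, in the order asked, and still so for the second after the job is handed in, with the robot touching nothing.
It also fails if it takes over 54 s, if anything falls off the work surface, if the arm or the gripper's body presses on something with over 40 N, if the wrist force passes 120 N, or if a joint passes its speed limit or range.

ROBOT

A 7-joint arm with a two-finger parallel gripper is mounted at the origin on a cart in front of the work surface, level with it; the furniture and walls round the work are solid. World frame = base frame: x ahead of the robot, y to its left, z up, the work surface at z = 0. Lengths are in m, angles in rad, forces in N, time in s.
With the tool pointing down it reaches from about 0.425 to 0.875 m from the base axis. Payload 4.7 kg.
Tool frame: the origin (TCP) lies midway between the tips of the shut fingers; the grasp point (between the pads) lies ctrl.grasp_offset behind it (ctrl.grasp_offset is the distance from the TCP to the grasp point, in m); z points along the fingers, y is the direction in which the jaws open and shut (so a half turn about z gives the same grasp; the last joint's range is limited). The gripper opens to 85 mm and grips with 20 to 120 N. Pads are 22 mm wide; open, the fingers measure 114 mm over their backs; the gripper's body (76 mm by 85 mm) begins 54 mm behind the grasp point. The pads swing forward as they close: fully open they stand 13 mm farther back than shut.
Start: joints at [-1.178, 0.321, -0.07, 1.45, 0.023, 1.371, -0.057], TCP at [0.24, 0.604, 0.231] pointing down, gripper open.
Joint ranges: [-2.86, 2.86], [-0.3, 2.09], [-1.38, 1.24], [0.06, 2.45], [-1.56, 4.7], [0.09, 2.05], [-2.69, 2.69]. Speed limits (rad/s): [2.57, 2.57, 3.14, 3.14, 3.14, 3.14, 3.14].

INTERFACE

Orientations are given as a rotation vector (axis times angle).
In Python, from bench import ctrl gives the robot as it stands. The module is installed in compiled form; this text tells all that it offers.
- The arm moves only by the tool carry_out, never from a script. Its argument "moves" is text: rows parted by semicolons, each of 5 numbers parted by spaces: the shift along the tool's x, y, z in m, then the turn about the tool's z in degrees, then the closure, from 0 (fully open) to 1 (shut). A call has 1 to 10 rows; each row is the pose to reach, as a shift and turn from the pose commanded when the call began, along the tool's axes at that moment; what a row does not reach only later rows make up. A row lasts 1/10 s, in which the tool goes at most 50 mm and 8.59 degrees, less where a joint would pass 70% of its speed; a pose out of reach is approached as far as the arm can. A call with a gripper value outside its range is refused whole. The fingers move at their own pace and stop on an object; "force" is the grip in N (left out, the last holds). Time passes only in rows, so rows that repeat a pose let the fingers close. It gives the time, the measured TCP pose, the force and the opening at its end, in the units of the state.
- ctrl.get_obs(): the state, without advancing time (a new reading comes with each control period).
- ctrl.read_camera(name): name is "side" or "top" or "wrist"; returns (picture, depth): 480x640x3 uint8, blue, green, red; 480x640 float32, m along the optical axis (not along the pixel's ray), 0 where there is no reading.
- ctrl.camera_info(name): a dict with "intrinsics" (3x3 intrinsics, pixels), "D" ([k1, k2, p1, p2, k3] as OpenCV has them; the pictures are not rectified), "rvec" (rotation vector, rad) and "tvec" (3), from world to camera coordinates, as OpenCV has them. Camera axes: x right, y down, z forward; pixel columns grow to the right and rows downward; lengths in m; the calibration is good to about 2 mm. A picture is of the moment at which its call begins: read the wrist's pose just before it. camera_info takes no time and is no camera call; for the wrist camera it gives the pose at the moment of the call.
- ctrl.finish_job(): hands the job in, once; it reports no verdict.
The state is a dict: "clock": time; "joint_pos": joint angles; "qd": joint speeds; "joint_torque": joint torques, N m; "ee_pos": TCP position; "orientation": TCP orientation; "wrist_force": force on the tool from outside, world axes, zero at the start; "moment": the same for the moment, N m; "opening": opening from 0.0 (shut) to 1.0 (fully open).
Only numpy, scipy, OpenCV 4.12 (cv2) and the standard library are available. Lean on these libraries where they do the work, as an engineer would, in place of code of your own. Each camera call takes 0.05 s, during which the arm holds its last target.

## Working session

There is one attempt and no reset: what is moved stays moved. The work goes in short steps, Python scripts to look and compute and a tool call to move; the robot and the scene stay as the last step left them, time stands still between calls to the robot, and variables do not carry over. Pictures are saved under pics/ and viewed, and the job is handed in when it is done.

Besides the shell and the picture viewer there is one more tool, called by a JSON object that holds its "op" and its "data", one argument or row to a line. carry_out: Moves the arm, as the interface text tells. Its arguments: {"type":"object","properties":{"moves":{"type":"string"},"force":{"type":"number"}},"required":["moves"]}

```bash
mkdir -p pics; ls; cat > h.py <<'E'
import numpy as np, cv2
from bench import ctrl
def cam(n):
    i=ctrl.camera_info(n); return np.array(i["intrinsics"],float),np.array(i["D"],float),cv2.Rodrigues(np.array(i["rvec"],float))[0],np.array(i["tvec"],float).ravel()
def ray(c,px):
    K,D,R,t=c
    p=cv2.undistortPoints(np.array(px,float).reshape(-1,1,2),K,D).reshape(-1,2)
    d=np.c_[p,np.ones(len(p))]@R
    return -R.T@t,d
def plane(c,px,z):
    o,d=ray(c,px); s=(z-o[2])/d[:,2]; return o+s[:,None]*d
def proj(c,P):
    K,D,R,t=c
    return cv2.projectPoints(np.array(P,float).reshape(-1,3),cv2.Rodrigues(R)[0],t,K,D)[0].reshape(-1,2)
def dep(c,px,depth):
    o,d=ray(c,px); z=np.array([depth[int(round(v)),int(round(u))] for u,v in np.array(px).reshape(-1,2)]); return o+z[:,None]*d
E
python3 - <<'E'
from h import *
np.set_printoptions(precision=4,suppress=True)
for n in ["side","top","wrist"]:
    c=cam(n); im,d=ctrl.read_camera(n); cv2.imwrite(f"pics/{n}0.png",im); np.savez(f"{n}0.npz",im=im,d=d,K=c[0],D=c[1],R=c[2],t=c[3])
    print(n,-c[2].T@c[3],c[2][2],c[0][0,0],c[1])
o=ctrl.get_obs(); print(o, ctrl.grasp_offset)
E
```

```text
pics
side [0.2155 0.5792 0.5077] [ 0.3251 -0.7959 -0.5107] 453.5801047581491 [-0.0091  0.      0.      0.      0.    ]
top [ 0.3099 -0.1106  0.8838] [ 0.2151 -0.0079 -0.9766] 470.45695320054944 [-0.0474  0.      0.      0.      0.    ]
wrist [0.1625 0.6361 0.3742] [ 0.3005 -0.121  -0.9461] 350.5757900121176 [-0.0333  0.      0.      0.      0.    ]
{'clock': 0.15, 'joint_pos': array([-1.1779,  0.3216, -0.0701,  1.4514,  0.0226,  1.3708, -0.0569]), 'qd': array([-0.0006, -0.0025, -0.0009, -0.0052,  0.0007, -0.0017, -0.0015]), 'joint_torque': array([  0.    , -49.4089,  -0.3827, -31.4685,   0.0131,   0.0082,
        -0.    ]), 'ee_pos': array([0.2403, 0.6035, 0.2305]), 'orientation': array([-0.5915, -3.0852,  0.0023]), 'wrist_force': array([-0.7795, -0.6732, -0.245 ]), 'moment': array([-0.0053, -0.0482,  0.0513]), 'opening': 1.001231527756388} 0.0187
```

View pics/top0.png

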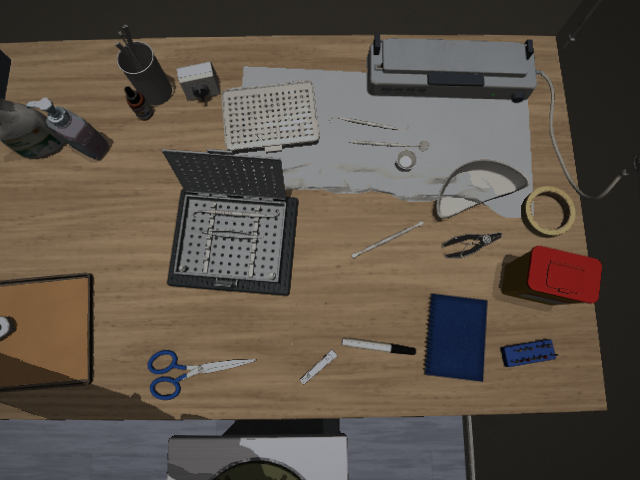

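View pics/side0.png

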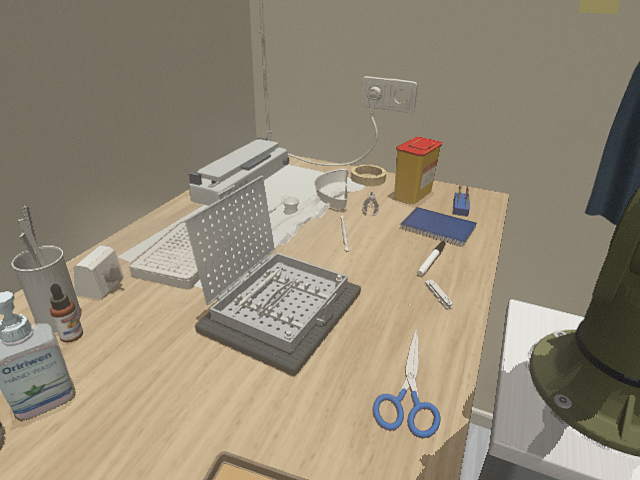

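```bash
python3 - <<'E'
from h import *
im=cv2.imread("pics/top0.png")
a=im[140:305,155:305]; cv2.imwrite("pics/topcas.png",cv2.resize(a,None,fx=3.6,fy=3.6,interpolation=cv2.INTER_CUBIC))
a=im[210:270,340:440]; cv2.imwrite("pics/toppush.png",cv2.resize(a,None,fx=7,fy=7,interpolation=cv2.INTER_CUBIC))
E
```

```text
(no output)
```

View pics/topcas.png

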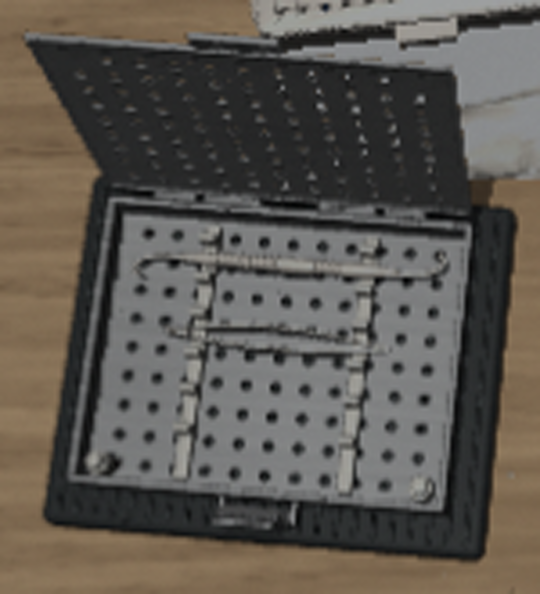

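View pics/toppush.png

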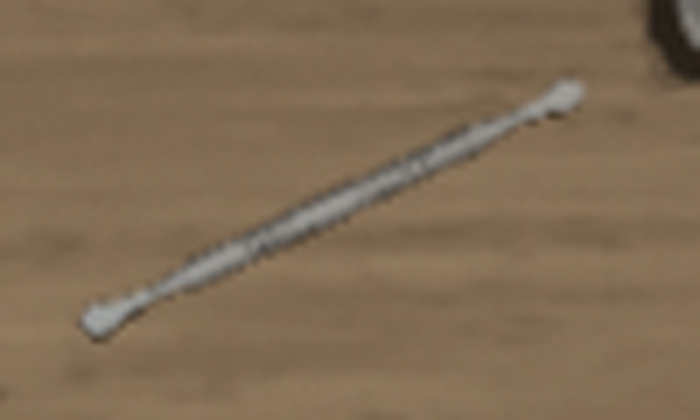

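View pics/wrist0.png

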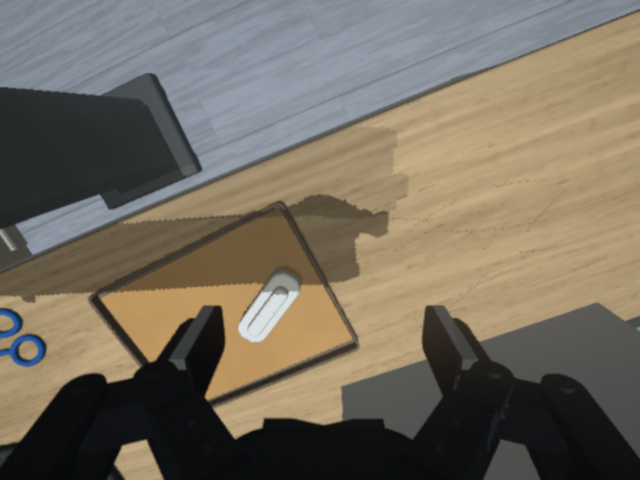

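```bash
python3 - <<'E'
from h import *
np.set_printoptions(precision=4,suppress=True)
z=np.load("top0.npz"); c=(z["K"],z["D"],z["R"],z["t"])
f=lambda p:np.array(p,float)/3.6+[155,140]
tw=plane(c,f([(68,480),(443,510),(472,222),(105,190)]),.044); print("tray\n",tw,tw.mean(0))
m=plane(c,f([(45,523),(483,557),(517,210)]),.018); print("mat\n",m, (m[0]+m[2])/2)
for q in (tw,m):
    a=q[0]-q[1]; b=q[2]-q[1]; print(np.linalg.norm(a),np.linalg.norm(b),np.degrees(np.arctan2(-a[0],a[1])),np.degrees(np.arctan2(b[1],b[0])))
# combs: at z=.018+.022  front ends
print("combs",plane(c,f([(180,455),(346,470),(211,235),(370,245)]),.04))
# pusher
im=z["im"][210:270,340:440].astype(int); 
g=im.min(2); s=im.max(2)-im.min(2)
mask=((s<35)&(g>70)).astype(np.uint8); n,l,st,ce=cv2.connectedComponentsWithStats(mask,connectivity=8)
print(st[:6])
k=1+np.argmax(st[1:,4]*(st[1:,2]>30)); ys,xs=np.nonzero(l==k); P=plane(c,np.c_[xs+340,ys+210],.004)[:,:2]
mu=P.mean(0); u=np.linalg.svd(P-mu)[2][0]; t=(P-mu)@u; ctr=mu+u*(t.max()+t.min())/2
print("pusher",mu,ctr,t.max()-t.min(),u,np.degrees(np.arctan2(u[1],u[0])))
print(dep(c,[(388,240),(380,243),(388,250)],z["d"]))
E
```

```text
tray
 [[ 0.4369  0.1497  0.044 ]
 [ 0.4196 -0.0387  0.044 ]
 [ 0.569  -0.0529  0.044 ]
 [ 0.5891  0.1385  0.044 ]] [0.5036 0.0491 0.044 ]
mat
 [[ 0.4186  0.1685  0.018 ]
 [ 0.3986 -0.0571  0.018 ]
 [ 0.5834 -0.0751  0.018 ]] [0.501  0.0467 0.018 ]
0.18921744513172 0.1501124573966121 -5.252683558064179 -5.40555461487944
0.22648252458118734 0.18571834148602595 -5.077238544151521 -5.575877239703981
combs [[0.4496 0.0946 0.04  ]
 [0.4409 0.0105 0.04  ]
 [0.5651 0.083  0.04  ]
 [0.5585 0.0002 0.04  ]]
[[   0    0  100   60 5660]
 [  97    0    3    7   17]
 [  11   11   73   37  323]]
pusher [ 0.5043 -0.2439] [ 0.5046 -0.2445] 0.1557693238888 [-0.4252  0.9051] 115.16369712123986
[[ 0.5015 -0.2451  0.0074]
 [ 0.4957 -0.2295  0.008 ]
 [ 0.4837 -0.2455 -0.0009]]
```

```bash
cat >> h.py <<'E'
from scipy.spatial.transform import Rotation as Ro
YAW=np.radians(-5.3); CO=np.array([.5025,.048,.018])
CX=np.array([np.cos(YAW),np.sin(YAW),0]); CY=np.array([-np.sin(YAW),np.cos(YAW),0])
def cas(x,y,z): return CO+CX*x+CY*y+np.array([0,0,z])
def rel(target,jaw=None):
    """shift in tool axes to target; turn so tool y lies along world angle jaw (deg, mod 180)"""
    o=ctrl.get_obs(); R=Ro.from_rotvec(o["orientation"]).as_matrix()
    s=R.T@(np.array(target)-o["ee_pos"]); t=0
    if jaw is not None:
        cur=np.degrees(np.arctan2(R[1,1],R[0,1]))
        t=-((jaw-cur+90)%180-90)   # tool z down: +turn = clockwise in world
    return s,t
def st():
    o=ctrl.get_obs(); R=Ro.from_rotvec(o["orientation"]).as_matrix()
    print("t",round(o["clock"],2),"p",o["ee_pos"].round(4),"f",o["wrist_force"].round(2),"op",round(o["opening"],3),"jaw",round(np.degrees(np.arctan2(R[1,1],R[0,1])),1),"z",R[:,2].round(3),"q",o["joint_pos"].round(2))
    return R
E
python3 - <<'E'
from h import *
np.set_printoptions(precision=4,suppress=True)
print(st())
pj=115.2-90
print(rel([.45,.3,.231],pj)); print(rel([.47,.0,.231],pj)); print(rel([.5046,-.2445,.15],pj))
print(cas(-.032,0,.016))
E
```

```text
t 0.15 p [0.2403 0.6035 0.2305] f [-0.78 -0.67 -0.25] op 1.001 jaw 68.3 z [-0.    -0.001 -1.   ] q [-1.18  0.32 -0.07  1.45  0.02  1.37 -0.06]
[[-0.9291  0.3698 -0.0004]
 [ 0.3698  0.9291 -0.0014]
 [-0.0001 -0.0015 -1.    ]]
(array([-0.3071, -0.2044, -0.0002]), np.float64(43.09525653317135))
(array([-0.4366, -0.4758,  0.0002]), np.float64(43.09525653317135))
(array([-0.5592, -0.69  ,  0.0815]), np.float64(43.09525653317135))
[0.4706 0.051  0.034 ]
```

{"op": "carry_out", "data": {
  "moves": "-0.307 -0.204 0 43 0.55; -0.307 -0.204 0 43 0.55; -0.307 -0.204 0 43 0.55; -0.307 -0.204 0 43 0.55; -0.307 -0.204 0 43 0.55; -0.307 -0.204 0 43 0.55; -0.307 -0.204 0 43 0.55; -0.437 -0.476 0 43 0.55; -0.437 -0.476 0 43 0.55; -0.437 -0.476 0 43 0.55",
  "force": 40
}}

```text
clock: 1.15
ee_pos: [0.4541, 0.1647, 0.2311]
orientation: [-1.681, -2.654, 0.0]
wrist_force: [0.7, -0.1, 0.2]
opening: 0.448
```

```bash
python3 - <<'E'
from h import *
np.set_printoptions(precision=4,suppress=True)
st()
print(rel([.47,.0,.231],25.2)); print(rel([.5046,-.2445,.15],25.2))
E
```

```text
t 1.15 p [0.4541 0.1647 0.2311] f [ 0.73 -0.14  0.17] op 0.448 jaw 25.3 z [-0.  0. -1.] q [-0.74 -0.05  0.33  1.86  0.02  1.32  0.03]
(array([-0.1557, -0.0559,  0.    ]), np.float64(0.08726098677314553))
(array([-0.3916, -0.1291,  0.081 ]), np.float64(0.08726098677314553))
```

{"op": "carry_out", "data": {
  "moves": "-0.156 -0.056 0 0 0.55; -0.156 -0.056 0 0 0.55; -0.156 -0.056 0 0 0.55; -0.156 -0.056 0 0 0.55; -0.392 -0.129 0.05 0 0.55; -0.392 -0.129 0.05 0 0.55; -0.392 -0.129 0.081 0 0.55; -0.392 -0.129 0.081 0 0.55; -0.392 -0.129 0.081 0 0.55; -0.392 -0.129 0.081 0 0.55"
}}

```text
clock: 2.15
ee_pos: [0.5025, -0.2484, 0.1482]
orientation: [-1.69, -2.646, 0.008]
wrist_force: [-0.7, -0.4, -0.1]
opening: 0.454
```

```bash
python3 - <<'E'
from h import *
np.set_printoptions(precision=4,suppress=True)
st()
c=cam("wrist"); im,d=ctrl.read_camera("wrist"); cv2.imwrite("pics/wrist1.png",im); np.savez("wrist1.npz",im=im,d=d,K=c[0],D=c[1],R=c[2],t=c[3])
E
```

```text
t 2.15 p [ 0.5025 -0.2484  0.1482] f [-0.68 -0.4  -0.12] op 0.454 jaw 24.9 z [-0.004 -0.003 -1.   ] q [-0.28  0.23  0.79  1.81 -0.17  1.18  1.  ]
```

View pics/wrist1.png

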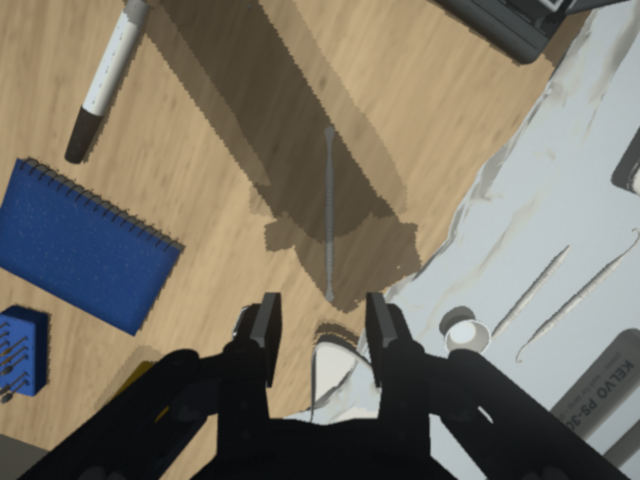

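```bash
python3 - <<'E'
from h import *
np.set_printoptions(precision=4,suppress=True)
z=np.load("wrist1.npz"); c=(z["K"],z["D"],z["R"],z["t"])
im=z["im"][115:308,315:345].astype(int)
s=im.max(2)-im.min(2)
mask=(im[:,:,0]>=im[:,:,2]-6).astype(np.uint8); n,l,stt,_=cv2.connectedComponentsWithStats(mask,connectivity=8)
k=1+np.argmax(stt[1:,4]); print(stt[k]); ys,xs=np.nonzero(l==k)
P=plane(c,np.c_[xs+315,ys+115],.005)[:,:2]
mu=P.mean(0); u=np.linalg.svd(P-mu)[2][0]; t=(P-mu)@u; ctr=mu+u*(t.max()+t.min())/2
ang=np.degrees(np.arctan2(u[1],u[0])); print("pusher",mu,ctr,t.max()-t.min(),ang)
# nippers & others: height near the fingers' footprint
H=dep(c,[(x,y) for y in range(290,306,5) for x in range(318,345,6)],z["d"]); 
# top cam check: nippers position
zt=np.load("top0.npz"); ct=(zt["K"],zt["D"],zt["R"],zt["t"])
print("nippers",plane(ct,[(443,243),(447,252),(500,237)],.01))
print(rel([*ctr,.06],ang-90))
E
```

```text
[ 11  54   7  74 270]
pusher [ 0.4997 -0.2316] [ 0.5011 -0.2344] 0.06305209884765474 -64.47105991683429
nippers [[ 0.4937 -0.3497  0.01  ]
 [ 0.4762 -0.3562  0.01  ]
 [ 0.5041 -0.4611  0.01  ]]
(array([0.0126, 0.0043, 0.0883]), np.float64(-0.6245355590136228))
```

```bash
python3 - <<'E'
from h import *
np.set_printoptions(precision=4,suppress=True)
z=np.load("wrist1.npz"); c=(z["K"],z["D"],z["R"],z["t"])
im=z["im"]; a=np.hstack([cv2.resize(im[115:165,300:360],None,fx=6,fy=6),cv2.resize(im[270:320,300:360],None,fx=6,fy=6)]); cv2.imwrite("pics/ends.png",a)
zt=np.load("top0.npz"); ct=(zt["K"],zt["D"],zt["R"],zt["t"])
g=np.array([.5046,-.2445]);u=np.array([-.4252,.9051])
print(proj(c,[[*(g+u*k),.004] for k in (-.0775,0,.0775)]))
E
```

```text
[[327.5957 299.1111]
 [327.5776 218.5415]
 [327.5361 123.4657]]
```

View pics/ends.png

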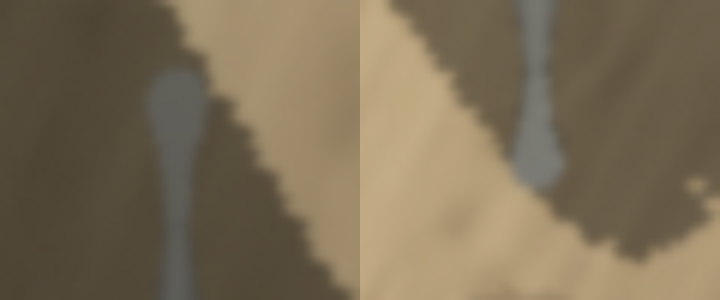

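```bash
python3 - <<'E'
from h import *
np.set_printoptions(precision=4,suppress=True)
z=np.load("wrist1.npz"); c=(z["K"],z["D"],z["R"],z["t"])
P=plane(c,[(329.7,126.3),(329.7,301.7)],.004); u=P[1]-P[0]; print(P,P.mean(0),np.linalg.norm(u),np.degrees(np.arctan2(u[1],u[0])))
print(rel([.504,-.245,.0025],25.3))
E
```

```text
[[ 0.4741 -0.1756  0.004 ]
 [ 0.5405 -0.3163  0.004 ]] [ 0.5073 -0.2459  0.004 ] 0.15557683740259123 -64.74297552686174
(array([0.0018, 0.0028, 0.1458]), np.float64(-0.3955954758479123))
```

```bash
python3 - <<'E'
from h import *
np.set_printoptions(precision=4,suppress=True)
print(rel([.506,-.2452,.003],25.3))
E
```

```text
(array([0.0008, 0.0045, 0.1453]), np.float64(-0.3955954758479123))
```

{"op": "carry_out", "data": {
  "moves": "0.001 0.001 0.03 0 0.55; 0.001 0.001 0.06 0 0.55; 0.001 0.001 0.09 0 0.55; 0.001 0.001 0.1 0 0.55; 0.001 0.001 0.1 0 0.55; 0.001 0.001 0.1 0 0.55"
}}

```text
clock: 2.8
ee_pos: [0.5066, -0.2411, 0.0517]
orientation: [1.679, 2.653, 0.001]
wrist_force: [0.4, 0.0, -0.3]
opening: 0.451
```

```bash
python3 - <<'E'
from h import *
np.set_printoptions(precision=4,suppress=True)
st()
print(rel([.506,-.2452,.003],25.3))
c=cam("wrist"); im,d=ctrl.read_camera("wrist"); cv2.imwrite("pics/wrist2.png",im); np.savez("wrist2.npz",im=im,d=d,K=c[0],D=c[1],R=c[2],t=c[3])
E
```

```text
t 2.8 p [ 0.5066 -0.2411  0.0517] f [ 0.37  0.02 -0.31] op 0.451 jaw 25.3 z [ 0.002 -0.    -1.   ] q [-0.23  0.36  0.74  1.89 -0.29  1.    1.07]
(array([-0.0034, -0.0023,  0.0487]), np.float64(0.03912440554245222))
```

View pics/wrist2.png

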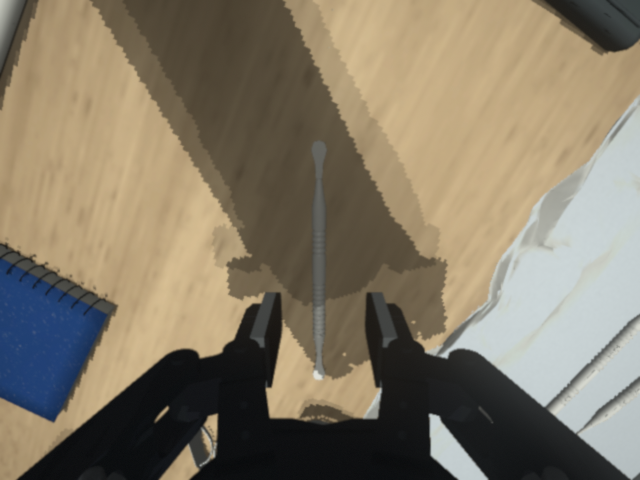

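```bash
python3 - <<'E'
from h import *
np.set_printoptions(precision=4,suppress=True)
z=np.load("wrist2.npz"); c=(z["K"],z["D"],z["R"],z["t"])
P=plane(c,[(319,141.5),(318.5,379)],.004); u=P[1]-P[0]; m=P.mean(0);print(P,m,np.linalg.norm(u),np.degrees(np.arctan2(u[1],u[0])))
st()
print(rel([m[0],m[1],.003],25.3));print(rel([.506,-.2452,.003],25.3))
E
```

```text
[[ 0.474  -0.176   0.004 ]
 [ 0.5395 -0.3163  0.004 ]] [ 0.5068 -0.2462  0.004 ] 0.15482446800852684 -64.96795536764351
t 2.85 p [ 0.5069 -0.2414  0.0521] f [ 0.28 -0.26  0.66] op 0.453 jaw 25.3 z [ 0.003 -0.    -1.   ] q [-0.23  0.36  0.74  1.89 -0.29  0.99  1.07]
(array([-0.0042, -0.0023,  0.0491]), np.float64(0.02574123324025379))
(array([-0.003 , -0.0025,  0.0491]), np.float64(0.02574123324025379))
```

{"op": "carry_out", "data": {
  "moves": "-0.0035 -0.0025 0.025 0 0.55; -0.0035 -0.0025 0.04 0 0.55; -0.0035 -0.0025 0.047 0 0.55; -0.0035 -0.0025 0.047 0 0.55; -0.0035 -0.0025 0.047 0 1; -0.0035 -0.0025 0.047 0 1; -0.0035 -0.0025 0.047 0 1; -0.0035 -0.0025 0.047 0 1; -0.0035 -0.0025 0.047 0 1",
  "force": 40
}}

```text
clock: 3.75
ee_pos: [0.5056, -0.2458, 0.0042]
orientation: [1.68, 2.653, 0.001]
wrist_force: [-1.0, 0.6, 4.5]
opening: 0.065
```

```bash
python3 - <<'E'
from h import *
st()
E
```

```text
t 3.75 p [ 0.5056 -0.2458  0.0042] f [-0.95  0.61  4.54] op 0.065 jaw 25.3 z [ 0.002 -0.    -1.   ] q [-0.19  0.43  0.7   1.92 -0.35  0.91  1.13]
```

{"op": "carry_out", "data": {
  "moves": "0 0 -0.01 0 1; 0 0 -0.05 0 1; 0 0 -0.08 0 1; 0 0 -0.1 0 1; 0 0 -0.1 0 1; 0 0 -0.1 0 1"
}}

```text
clock: 4.35
ee_pos: [0.5047, -0.2453, 0.1035]
orientation: [1.681, 2.654, 0.001]
wrist_force: [-0.0, 0.2, -1.1]
opening: 0.066
```

```bash
python3 - <<'E'
from h import *
st()
for n in ("wrist","side","top"):
    c=cam(n); im,d=ctrl.read_camera(n); cv2.imwrite(f"pics/{n}3.png",im); np.savez(f"{n}3.npz",im=im,d=d,K=c[0],D=c[1],R=c[2],t=c[3])
    o=ctrl.get_obs(); x,y=proj(c,[o["ee_pos"]])[0]; print(n,x,y)
    if n!="wrist":
        x,y=int(x),int(y); a=im[max(0,y-50):y+50,x-65:x+65]; cv2.imwrite(f"pics/{n}3c.png",cv2.resize(a,None,fx=6,fy=6))
E
```

```text
t 4.35 p [ 0.5047 -0.2453  0.1035] f [-0.01  0.15 -1.07] op 0.066 jaw 25.3 z [ 0.001  0.    -1.   ] q [-0.26  0.29  0.77  1.85 -0.23  1.09  1.04]
wrist 321.0165674574378 307.37710461106394
side 346.3638577317846 192.04995683572108
top 395.8144339477482 226.81163263560876
```

View pics/wrist3.png

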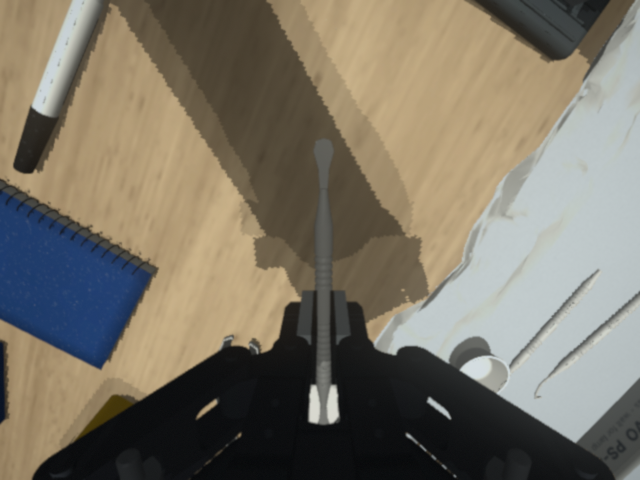

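View pics/side3c.png

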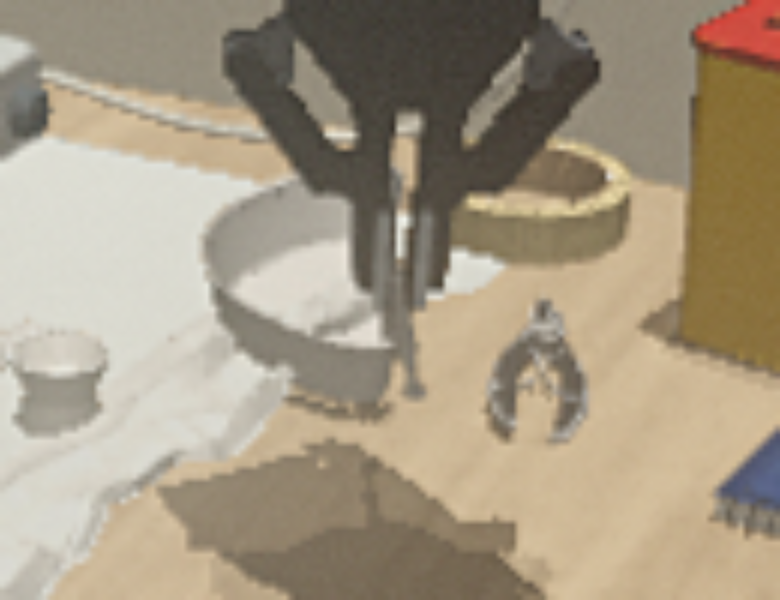

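View pics/top3c.png

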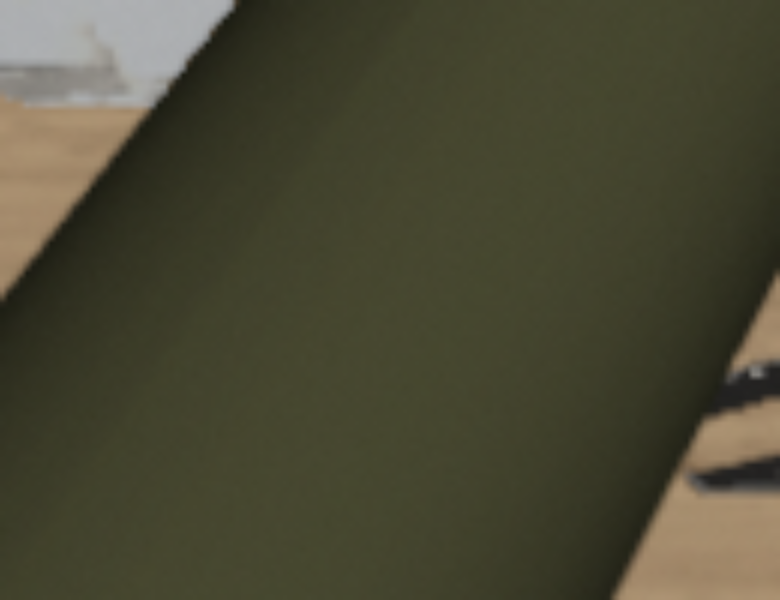

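```bash
python3 - <<'E'
from h import *
np.set_printoptions(precision=4,suppress=True)
z=np.load("wrist3.npz"); c=(z["K"],z["D"],z["R"],z["t"])
px=[(323,142),(323,160),(323,185),(323,220),(323,260),(323,290),(323,320),(323,350),(323,380),(323,395),(323,410)]
print(dep(c,px,z["d"]))
print("ends at z=.104", plane(c,[(323,138.5),(324,423)],.104)); st()
im=z["im"]; cv2.imwrite("pics/w3c.png",cv2.resize(im[280:440,270:380],None,fx=3.7,fy=3.7))
E
```

```text
[[ 0.4727 -0.1767  0.1054]
 [ 0.4756 -0.1828  0.1071]
 [ 0.4801 -0.1922  0.1045]
 [ 0.4862 -0.2051  0.1067]
 [ 0.4937 -0.2209  0.1081]
 [ 0.4998 -0.2338  0.1083]
 [ 0.5065 -0.248   0.1077]
 [ 0.5133 -0.2622  0.1086]
 [ 0.521  -0.2787  0.108 ]
 [ 0.5252 -0.2875  0.1075]
 [ 0.5304 -0.2985  0.1051]]
ends at z=.104 [[ 0.4722 -0.1755  0.104 ]
 [ 0.5353 -0.3074  0.104 ]]
t 4.5 p [ 0.5038 -0.2451  0.102 ] f [ 1.07 -0.23 -0.07] op 0.071 jaw 25.3 z [-0.002  0.001 -1.   ] q [-0.26  0.29  0.77  1.85 -0.23  1.09  1.04]
```

View pics/w3c.png

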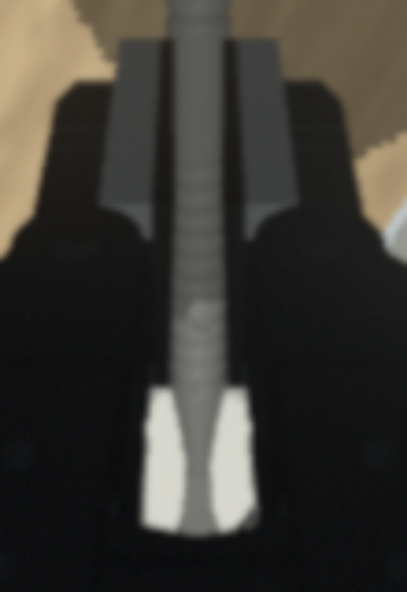

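```bash
python3 - <<'E'
from h import *
np.set_printoptions(precision=4,suppress=True)
st(); print(rel([.4706,.051,.12],-5.3))
E
```

```text
t 4.5 p [ 0.5038 -0.2451  0.102 ] f [ 1.07 -0.23 -0.07] op 0.071 jaw 25.3 z [-0.002  0.001 -1.   ] q [-0.26  0.29  0.77  1.85 -0.23  1.09  1.04]
(array([ 0.2819,  0.0965, -0.0177]), np.float64(30.60132158456281))
```

{"op": "carry_out", "data": {
  "moves": "0.04 0.014 -0.017 7 1; 0.08 0.027 -0.017 14 1; 0.12 0.041 -0.017 21 1; 0.16 0.055 -0.017 28 1; 0.2 0.068 -0.017 30.6 1; 0.24 0.082 -0.017 30.6 1; 0.27 0.092 -0.017 30.6 1; 0.282 0.0965 -0.017 30.6 1; 0.282 0.0965 -0.017 30.6 1; 0.282 0.0965 -0.017 30.6 1"
}}

```text
clock: 5.5
ee_pos: [0.4715, 0.0489, 0.1199]
orientation: [2.323, 2.114, -0.002]
wrist_force: [-0.3, -0.3, -0.5]
opening: 0.07
```

```bash
python3 - <<'E'
from h import *
st()
for n in ("wrist","side"):
    c=cam(n); im,d=ctrl.read_camera(n); cv2.imwrite(f"pics/{n}4.png",im); np.savez(f"{n}4.npz",im=im,d=d,K=c[0],D=c[1],R=c[2],t=c[3])
E
```

```text
t 5.5 p [0.4715 0.0489 0.1199] f [-0.29 -0.33 -0.54] op 0.07 jaw -5.4 z [-0.001 -0.001 -1.   ] q [-0.79  0.03  0.64  2.03 -0.02  1.09 -0.23]
```

View pics/wrist4.png

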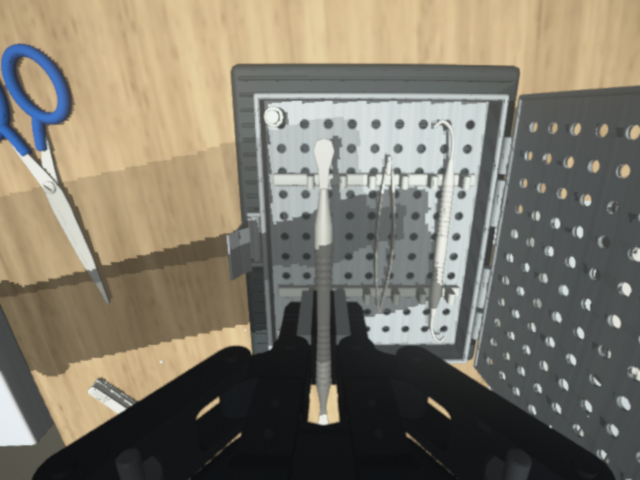

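View pics/side4.png

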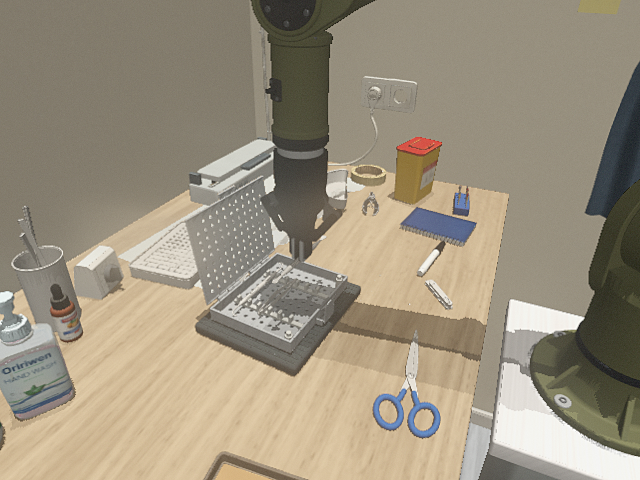

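```bash
python3 - <<'E'
from h import *
np.set_printoptions(precision=4,suppress=True)
z=np.load("wrist4.npz"); c=(z["K"],z["D"],z["R"],z["t"]); im=z["im"].copy()
pts={"fl":(-.075,.095,.026),"rl":(.075,.095,.026),"mfl":(-.095,.115,0),"mrl":(.095,.115,0),"seatL":(-.032,.042,.012),"pr1":(-.0425,.042,.022),"pr2":(-.0215,.042,.022),"tw":(.008,.042,.016)}
for k,p in pts.items():
    q=proj(c,[cas(*p)])[0]; print(k,q); cv2.circle(im,tuple(int(round(v)) for v in q),1,(0,0,255),-1)
cv2.imwrite("pics/w4c.png",cv2.resize(im[55:215,225:525],None,fx=2.6,fy=2.6,interpolation=cv2.INTER_CUBIC))
E
```

```text
fl [248.3685  95.9658]
rl [503.167   96.7941]
mfl [223.5083  65.2349]
mrl [518.7723  66.3298]
seatL [322.0233 181.5559]
pr1 [305.6123 184.31  ]
pr2 [338.3173 184.2861]
tw [382.7165 182.634 ]
```

View pics/w4c.png

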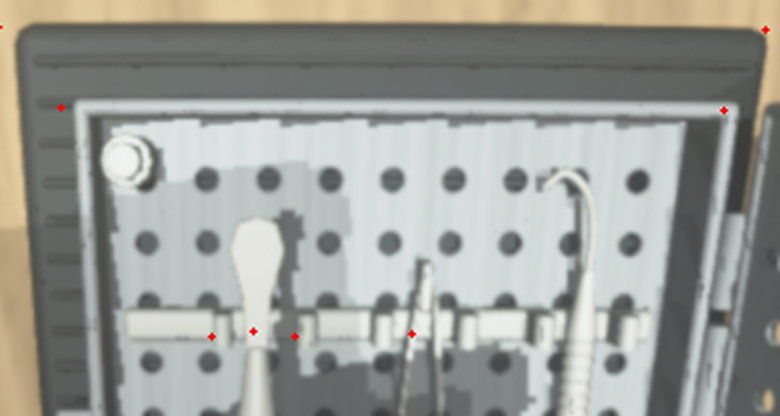

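```bash
sed -i 's/CO=np.array(\[.5025,.048,.018\])/CO=np.array([.5055,.0497,.018])/' h.py; python3 - <<'E'
from h import *
np.set_printoptions(precision=4,suppress=True)
st(); print(cas(-.032,0,.016)); print(rel(cas(-.032,.001,.05),-5.3))
E
```

```text
t 5.6 p [0.4717 0.0484 0.1201] f [-0.03 -1.04 -0.13] op 0.068 jaw -5.5 z [-0.    -0.001 -1.   ] q [-0.79  0.03  0.64  2.03 -0.02  1.09 -0.23]
[0.4736 0.0527 0.034 ]
(array([0.0055, 0.0015, 0.0521]), np.float64(-0.19314399272535354))
```

{"op": "carry_out", "data": {
  "moves": "0.0055 0.0015 0.02 0 1; 0.0055 0.0015 0.04 0 1; 0.0055 0.0015 0.06 0 1; 0.0055 0.0015 0.06 0 1; 0.0055 0.0015 0.06 0 1"
}}

```text
clock: 6.1
ee_pos: [0.4737, 0.0546, 0.0605]
orientation: [2.324, 2.113, -0.001]
wrist_force: [-0.4, 0.1, 0.5]
opening: 0.066
```

```bash
python3 - <<'E'
from h import *
np.set_printoptions(precision=4,suppress=True)
st(); c=cam("wrist"); im,d=ctrl.read_camera("wrist"); np.savez("wrist5.npz",im=im,d=d,K=c[0],D=c[1],R=c[2],t=c[3])
cv2.imwrite("pics/wrist5.png",im);  print(rel(cas(-.032,.001,.035),-5.3))
print(proj(c,[cas(-.032,.042,.022),cas(-.0425,.042,.022),cas(-.0215,.042,.022),cas(-.075,.095,.026),cas(.075,.095,.026)]))
E
```

```text
t 6.1 p [0.4737 0.0546 0.0605] f [-0.39  0.1   0.46] op 0.066 jaw -5.4 z [-0.    -0.001 -1.   ] q [-0.77  0.13  0.64  2.08 -0.09  0.96 -0.18]
(array([-0.0014, -0.0004,  0.0081]), np.float64(-0.10229232833202673))
[[323.8734 214.7552]
 [302.2331 214.7888]
 [345.5158 214.7271]
 [223.4715  98.1063]
 [569.8876  99.5364]]
```

View pics/wrist5.png

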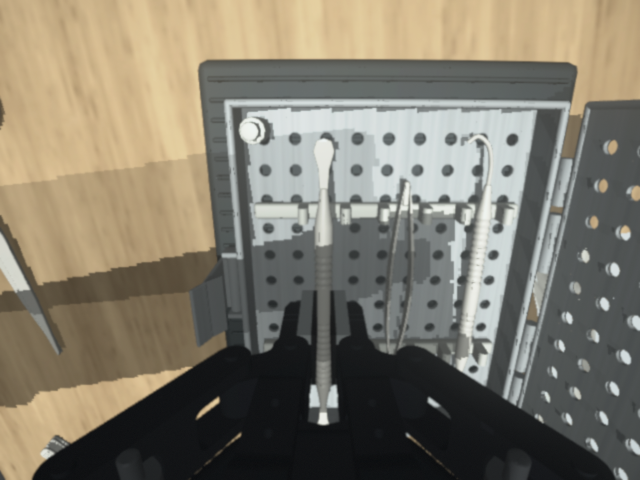

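```bash
python3 - <<'E'
from h import *
im=np.load("wrist5.npz")["im"]; cv2.imwrite("pics/w5c.png",cv2.resize(im[180:260,250:380],None,fx=6,fy=6,interpolation=cv2.INTER_CUBIC))
E
```

```text
(no output)
```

View pics/w5c.png

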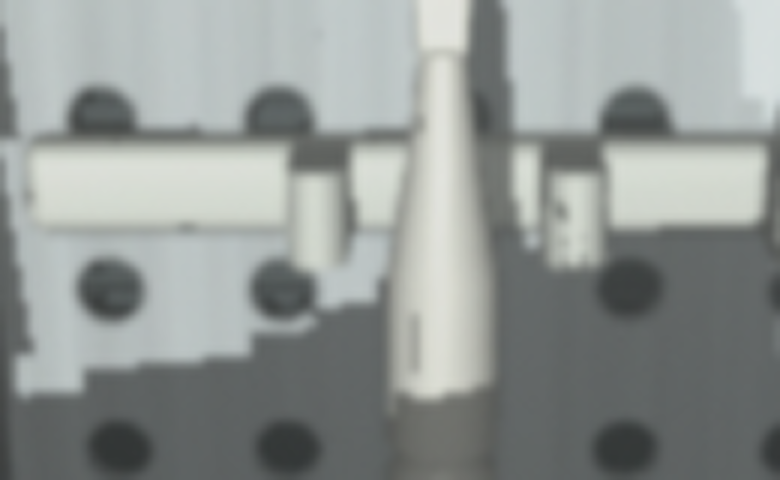

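{"op": "carry_out", "data": {
  "moves": "-0.001 0 0.01 0 1; -0.001 0 0.018 0 1; -0.001 0 0.024 0 1; -0.001 0 0.025 0 1; -0.001 0 0.025 0 1; -0.001 0 0.025 0 1"
}}

```text
clock: 6.75
ee_pos: [0.4736, 0.055, 0.0355]
orientation: [2.322, 2.116, 0.0]
wrist_force: [-0.5, 0.2, -0.1]
opening: 0.068
```

```bash
python3 - <<'E'
from h import *
np.set_printoptions(precision=4,suppress=True)
st(); c=cam("wrist"); im,d=ctrl.read_camera("wrist"); np.savez("wrist6.npz",im=im,d=d,K=c[0],D=c[1],R=c[2],t=c[3])
cv2.imwrite("pics/wrist6.png",im[:,120:640]);st()
E
```

```text
t 6.75 p [0.4736 0.055  0.0355] f [-0.51  0.2  -0.05] op 0.068 jaw -5.3 z [ 0.  0. -1.] q [-0.76  0.17  0.63  2.1  -0.13  0.91 -0.15]
t 6.8 p [0.4737 0.0551 0.0356] f [0.82 0.48 0.39] op 0.066 jaw -5.3 z [ 0.  0. -1.] q [-0.76  0.17  0.63  2.1  -0.13  0.91 -0.15]
```

View pics/wrist6.png

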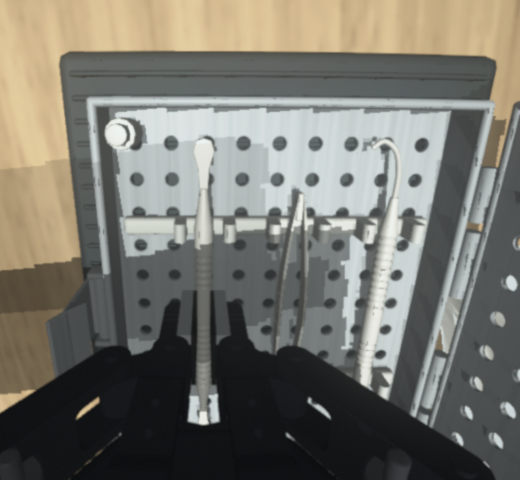

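```bash
python3 - <<'E'
from h import *
np.set_printoptions(precision=4,suppress=True)
z=np.load("wrist6.npz"); c=(z["K"],z["D"],z["R"],z["t"])
f=lambda p,h:[((q-CO)@CX,(q-CO)@CY) for q in plane(c,p,h)]
print("tip",f([(324,138)],.036)); print("wall outer top edge",f([(324,99),(324,103),(608,101)],.044)); print("mat edge",f([(324,54)],.018)); print("fl",f([(208,98)],.044)); print("screw/rearwall",f([(614,103)],.044))
cv2.imwrite("pics/w6c.png",cv2.resize(z["im"][85:260,190:390],None,fx=4,fy=3.4))
E
```

```text
tip [(np.float64(-0.03222885877451315), np.float64(0.0795909286706838))]
wall outer top edge [(np.float64(-0.03226785943201306), np.float64(0.09369380773814706)), (np.float64(-0.03226591006853686), np.float64(0.09232989360887009)), (np.float64(0.07271196275599585), np.float64(0.09419769422929272))]
mat edge [(np.float64(-0.03223375930028677), np.float64(0.11255069927229625))]
fl [(np.float64(-0.07428154525136195), np.float64(0.09417712570834472))]
screw/rearwall [(np.float64(0.07520801645041172), np.float64(0.0935531807196064))]
```

View pics/w6c.png

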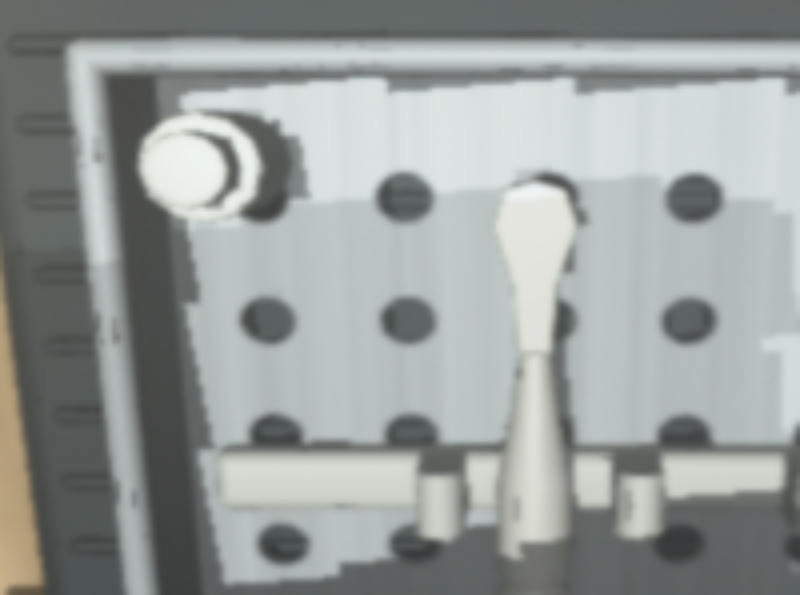

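{"op": "carry_out", "data": {
  "moves": "-0.003 0 0 0 1; -0.003 0 0.001 0 1; -0.003 0 0.001 0 1; -0.003 0 0.001 0 0.78; -0.003 0 0.001 0 0.78; -0.003 0 0.001 0 0.78; -0.003 0 0.001 0 0.78; -0.003 0 -0.01 0 0.78; -0.003 0 -0.04 0 0.78; -0.003 0 -0.09 0 0.78"
}}

```text
clock: 7.8
ee_pos: [0.4708, 0.0513, 0.1247]
orientation: [-2.321, -2.115, 0.009]
wrist_force: [0.7, 1.3, 0.9]
opening: 0.22
```

{"op": "carry_out", "data": {
  "moves": "0 0 -0.03 0 0.9; 0 0 -0.08 0 1; 0 0 -0.12 0 1; 0 0 -0.12 0 1"
}}

```text
clock: 8.2
ee_pos: [0.4765, 0.0522, 0.252]
orientation: [2.319, 2.113, 0.017]
wrist_force: [0.6, -0.2, -0.5]
opening: 0.001
```

```bash
python3 - <<'E'
from h import *
np.set_printoptions(precision=4,suppress=True)
st(); 
for n in ("wrist","side"):
    c=cam(n); im,d=ctrl.read_camera(n); cv2.imwrite(f"pics/{n}7.png",im); np.savez(f"{n}7.npz",im=im,d=d,K=c[0],D=c[1],R=c[2],t=c[3])
cv2.imwrite("pics/side7c.png",cv2.resize(im[170:380,180:380],None,fx=3.8,fy=2.85))
E
```

```text
t 8.2 p [0.4765 0.0522 0.252 ] f [ 0.6  -0.21 -0.46] op 0.001 jaw -5.3 z [ 0.011  0.005 -1.   ] q [-0.82 -0.1   0.62  1.85  0.06  1.36 -0.31]
```

View pics/wrist7.png

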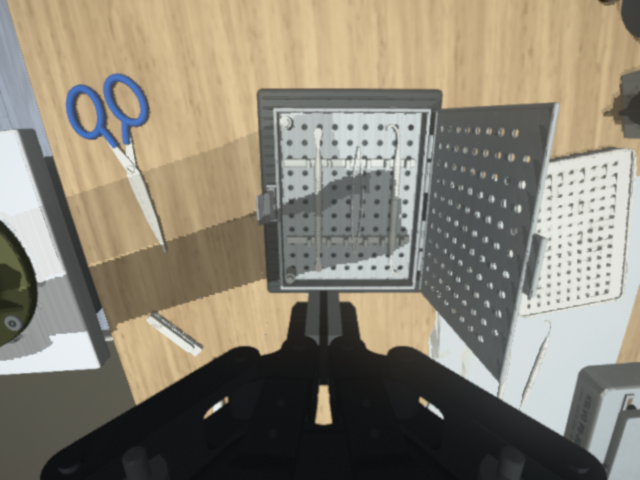

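View pics/side7c.png

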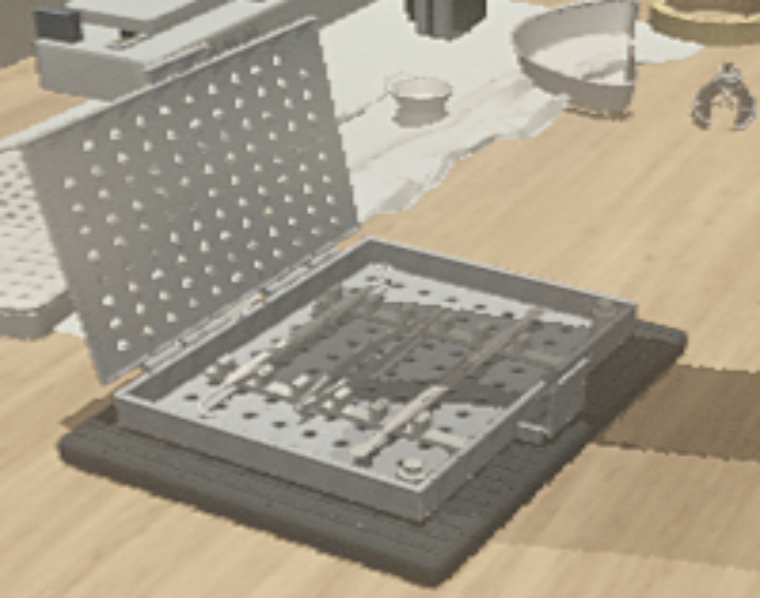

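```bash
python3 - <<'E'
from h import *
np.set_printoptions(precision=4,suppress=True)
z=np.load("wrist7.npz"); c=(z["K"],z["D"],z["R"],z["t"])
cv2.imwrite("pics/w7c.png",cv2.resize(z["im"][80:300,250:450],None,fx=4,fy=2.7,interpolation=cv2.INTER_CUBIC))
# lid top corners by depth
for p in [(553,108),(505,370),(545,150),(520,280),(541,238)]: print(p,[ (((q-CO)@CX).round(4),((q-CO)@CY).round(4),(q[2]-.018).round(4)) for q in dep(c,[p],z["d"])])
E
```

```text
(553, 108) [(np.float64(0.0983), np.float64(0.0911), np.float64(0.1768))]
(505, 370) [(np.float64(0.0996), np.float64(-0.0828), np.float64(0.1783))]
(545, 150) [(np.float64(0.0981), np.float64(0.0683), np.float64(0.1769))]
(520, 280) [(np.float64(0.0972), np.float64(-0.0128), np.float64(0.1782))]
(541, 238) [(np.float64(0.0995), np.float64(0.0185), np.float64(0.1867))]
```

View pics/w7c.png

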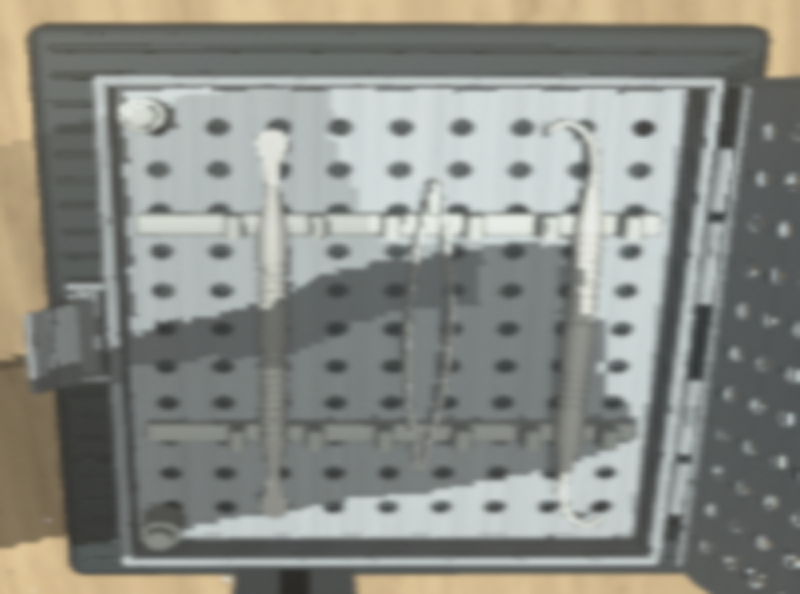

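```bash
python3 - <<'E'
from h import *
np.set_printoptions(precision=4,suppress=True)
z=np.load("wrist7.npz"); c=(z["K"],z["D"],z["R"],z["t"])
g=lambda p,h:[(q-CO)@np.c_[CX,CY]*1000 for q in plane(c,[(250+p[0]/4,80+p[1]/2.7)],h)]
for n,p,h in [("tipL",(272,128),.034),("tipR",(274,515),.034),("prongL f",(243,215),.040),("prongL r",(315,215),.040),("FL",(95,77),.044),("RL",(723,79),.044),("FR",(127,563),.044),("RR",(657,562),.044)]: print(n,g(p,h))
E
```

```text
tipL [array([-32.2532,  76.5237])]
tipR [array([-32.3932, -78.0617])]
prongL f [array([-39.612 ,  45.7339])]
prongL r [array([-21.6142,  45.7126])]
FL [array([-74.0559,  94.0087])]
RL [array([75.4079, 93.6819])]
FR [array([-73.4384, -95.0656])]
RR [array([ 74.9709, -95.4765])]
```

```bash
sed -i 's/CO=np.array(\[.5055,.0497,.018\])/CO=np.array([.5062,.0489,.018])/' h.py; python3 - <<'E'
from h import *
np.set_printoptions(precision=4,suppress=True)
st(); print(rel(cas(.14,0,.232),None)); print(cas(.14,0,.232))
zt=np.load("top0.npz"); ct=(zt["K"],zt["D"],zt["R"],zt["t"])
print("box behind",dep(ct,[(228,148),(312,138),(270,149),(190,75),(140,60)],zt["d"]))
E
```

```text
t 8.3 p [0.4736 0.0519 0.2468] f [-0.41 -0.45 -0.94] op -0.0 jaw -5.3 z [ 0.003  0.002 -1.   ] q [-0.82 -0.1   0.62  1.86  0.06  1.36 -0.31]
(array([ 0.    ,  0.1727, -0.0028]), 0)
[0.6456 0.036  0.25  ]
box behind [[ 0.6871  0.0631  0.0229]
 [ 0.7063 -0.1021  0.0223]
 [ 0.6838 -0.0195  0.0228]
 [ 0.8227  0.1339  0.0657]
 [ 0.8574  0.2345  0.0671]]
```

{"op": "carry_out", "data": {
  "moves": "0 0 -0.005 -8.5 1; 0 0.01 -0.005 -17 1; 0 0.03 -0.005 -25.5 1; 0 0.05 -0.005 -34 1; 0 0.07 -0.005 -42.5 1; 0 0.09 -0.005 -51 1; 0 0.12 -0.005 -59.5 1; 0 0.15 -0.005 -68 1; 0 0.173 -0.005 -76.5 1; 0 0.173 -0.005 -85 1"
}}

```text
clock: 9.3
ee_pos: [0.6464, 0.0352, 0.2471]
orientation: [-0.274, -3.126, 0.006]
wrist_force: [-1.7, -0.1, 0.9]
opening: 0.004
```

```bash
python3 - <<'E'
from h import *
np.set_printoptions(precision=4,suppress=True)
print(st()); print(rel(cas(.135,0,.165),84.7))
im,d=ctrl.read_camera("side"); cv2.imwrite("pics/side8.png",im)
E
```

```text
t 9.3 p [0.6464 0.0352 0.2471] f [-1.71 -0.08  0.94] op 0.004 jaw 80.0 z [-0.003 -0.003 -1.   ] q [-0.6   0.35  0.65  1.45 -0.21  1.41  1.46]
[[-0.9847  0.1741 -0.0035]
 [ 0.1741  0.9847 -0.0032]
 [ 0.0029 -0.0038 -1.    ]]
(array([0.0057, 0.0005, 0.0641]), np.float64(-4.726454240651691))
```

View pics/side8.png

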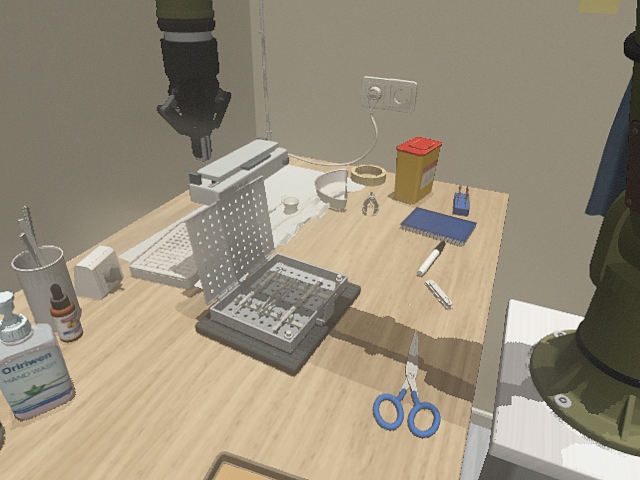

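{"op": "carry_out", "data": {
  "moves": "0 0 0.02 -5 1; 0 0 0.045 -5 1; 0.005 0 0.064 -5 1; 0.005 0 0.064 -5 1; 0.005 0 0.064 -5 1"
}}

```text
clock: 9.85
ee_pos: [0.6399, 0.0369, 0.186]
orientation: [-0.148, -3.137, 0.0]
wrist_force: [-0.2, 0.1, 0.5]
opening: -0.001
```

```bash
python3 - <<'E'
from h import *
np.set_printoptions(precision=4,suppress=True)
st(); 
for x,z in [(.11,.164),(.085,.163),(.041,.1576),(.018,.146),(-.0064,.1285)]: print(rel(cas(x,0,z),84.7))
im,d=ctrl.read_camera("side"); cv2.imwrite("pics/side9.png",im[60:330,80:400])
E
```

```text
t 9.85 p [0.6399 0.0369 0.186 ] f [-0.17  0.09  0.47] op -0.001 jaw 84.6 z [-0.001 -0.    -1.   ] q [-0.59  0.37  0.63  1.56 -0.22  1.29  1.54]
(array([ 0.0242, -0.0004,  0.004 ]), np.float64(-0.08683419510538215))
(array([ 0.0492, -0.0004,  0.0051]), np.float64(-0.08683419510538215))
(array([ 0.0932, -0.0005,  0.0105]), np.float64(-0.08683419510538215))
(array([ 0.1162, -0.0005,  0.0221]), np.float64(-0.08683419510538215))
(array([ 0.1406, -0.0006,  0.0397]), np.float64(-0.08683419510538215))
```

View pics/side9.png

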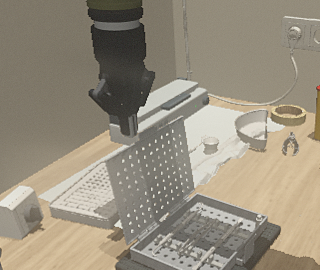

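{"op": "carry_out", "data": {
  "moves": "0.012 0 0.003 0 1; 0.022 0 0.004 0 1; 0.032 0 0.004 0 1; 0.042 0 0.005 0 1; 0.054 0 0.005 0 1; 0.066 0 0.006 0 1; 0.08 0 0.008 0 1; 0.093 0 0.01 0 1; 0.093 0 0.01 0 1"
}}

```text
clock: 10.8
ee_pos: [0.5458, 0.0459, 0.1762]
orientation: [-0.144, -3.137, -0.002]
wrist_force: [1.7, 0.1, 0.2]
opening: -0.001
```

```bash
python3 - <<'E'
from h import *
np.set_printoptions(precision=4,suppress=True)
st(); 
H=(.078,.026)
for th in (1.1,1.0,.9,.8,.7,.6,.5,.4,.3,.2,.12):
    x=H[0]-.14*np.cos(th)+.003*np.sin(th)+.011; z=H[1]+.14*np.sin(th)+.003*np.cos(th); print(th,round(x,4),round(z,4),rel(cas(x,0,z),84.7)[0])
im,d=ctrl.read_camera("side"); cv2.imwrite("pics/side10.png",cv2.resize(im[60:330,80:400],None,fx=2,fy=2))
E
```

```text
t 10.8 p [0.5458 0.0459 0.1762] f [1.7  0.07 0.22] op -0.001 jaw 84.7 z [-0.002  0.001 -1.   ] q [-0.7   0.15  0.63  1.8  -0.1   1.22  1.43]
1.1 0.0282 0.1521 [ 0.0115 -0.0007  0.006 ]
1.0 0.0159 0.1454 [ 0.0238 -0.0007  0.0128]
0.9 0.0043 0.1375 [ 0.0354 -0.0007  0.0207]
0.8 -0.0064 0.1285 [ 0.0461 -0.0007  0.0297]
0.7 -0.0161 0.1185 [ 0.0558 -0.0007  0.0398]
0.6 -0.0249 0.1075 [ 0.0645 -0.0007  0.0507]
0.5 -0.0324 0.0958 [ 0.072  -0.0007  0.0625]
0.4 -0.0388 0.0833 [ 0.0784 -0.0007  0.075 ]
0.3 -0.0439 0.0702 [ 0.0834 -0.0007  0.0881]
0.2 -0.0476 0.0568 [ 0.0872 -0.0007  0.1016]
0.12 -0.0496 0.0457 [ 0.0892 -0.0007  0.1126]
```

View pics/side10.png

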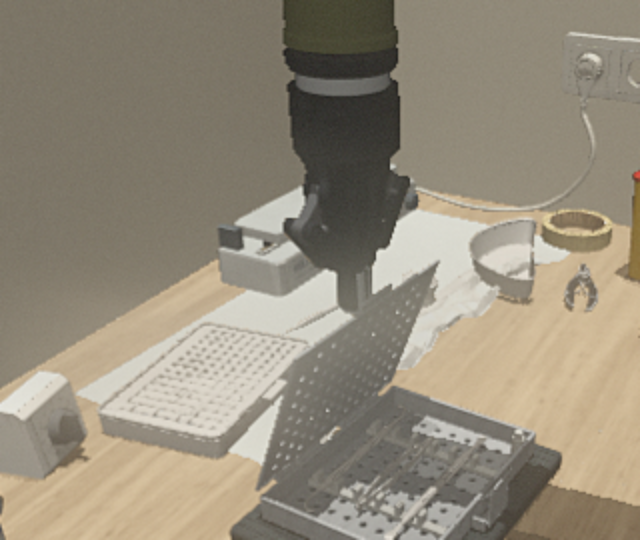

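{"op": "carry_out", "data": {
  "moves": "0.012 0 0.006 0 1; 0.024 0 0.013 0 1; 0.035 0 0.021 0 1; 0.046 0 0.03 0 1; 0.056 0 0.04 0 1; 0.0645 0 0.051 0 1; 0.072 0 0.062 0 1; 0.078 0 0.073 0 1; 0.078 0 0.073 0 1"
}}

```text
clock: 11.75
ee_pos: [0.4685, 0.0525, 0.1017]
orientation: [-0.145, -3.135, 0.001]
wrist_force: [-0.1, -0.1, 0.5]
opening: 0.001
```

```bash
python3 - <<'E'
from h import *
np.set_printoptions(precision=4,suppress=True)
st(); 
H=(.078,.026)
for th in (.3,.2,.12,.08):
    x=H[0]-.14*np.cos(th)+.003*np.sin(th)+.011; z=H[1]+.14*np.sin(th)+.003*np.cos(th); print(th,round(x,4),round(z,4),rel(cas(x,0,z),84.7)[0])
for n in ("side","wrist"):
    im,d=ctrl.read_camera(n); cv2.imwrite(f"pics/{n}11.png",im)
E
```

```text
t 11.75 p [0.4685 0.0525 0.1017] f [-0.13 -0.09  0.51] op 0.001 jaw 84.7 z [-0.003 -0.001 -1.   ] q [-0.75  0.05  0.6   2.05 -0.03  1.05  1.34]
0.3 -0.0439 0.0702 [ 0.006  -0.0001  0.0135]
0.2 -0.0476 0.0568 [ 0.0097 -0.0001  0.027 ]
0.12 -0.0496 0.0457 [ 0.0117 -0.0001  0.038 ]
0.08 -0.0503 0.0402 [ 0.0123 -0.0001  0.0436]
```

View pics/side11.png

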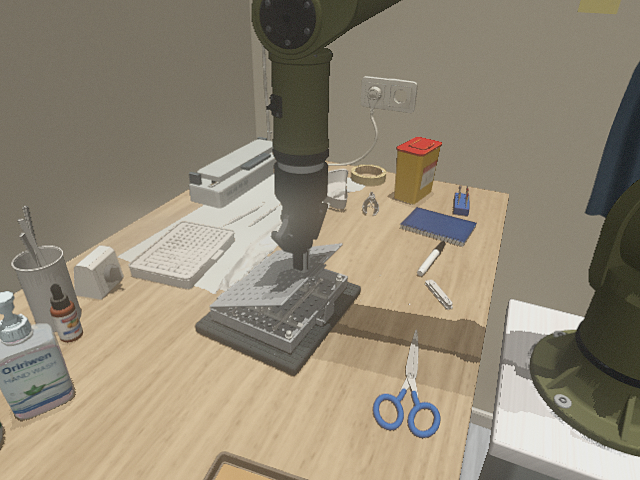

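View pics/wrist11.png

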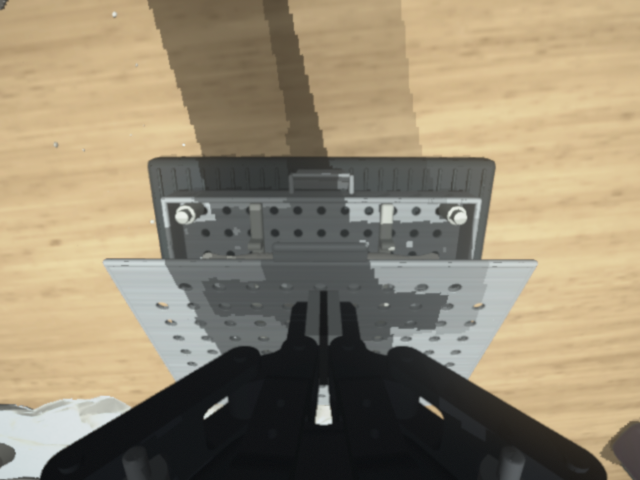

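{"op": "carry_out", "data": {
  "moves": "0.003 0 0.006 0 1; 0.006 0 0.013 0 1; 0.008 0 0.02 0 1; 0.01 0 0.027 0 1; 0.012 0 0.033 0 1; 0.012 0 0.038 0 1; 0.012 0 0.038 0 1"
}}

```text
clock: 12.55
ee_pos: [0.4575, 0.0536, 0.0645]
orientation: [-0.145, -3.137, 0.001]
wrist_force: [0.1, -0.0, 0.1]
opening: 0.001
```

```bash
python3 - <<'E'
from h import *
np.set_printoptions(precision=4,suppress=True)
st(); 
c=cam("wrist")
print(rel(cas(-.060,0,.040),84.7),proj(c,[cas(-.062,0,.038),cas(-.075,0,.038),cas(-.080,0,.047)]))
for n in ("side","wrist"):
    im,d=ctrl.read_camera(n); cv2.imwrite(f"pics/{n}12.png",im)
    if n=="side": cv2.imwrite(f"pics/{n}12.png",cv2.resize(im[200:380,180:380],None,fx=3.8,fy=3.2))
E
```

```text
t 12.55 p [0.4575 0.0536 0.0645] f [ 0.08 -0.02  0.1 ] op 0.001 jaw 84.7 z [-0.002 -0.001 -1.   ] q [-0.75  0.08  0.6   2.11 -0.05  0.97  1.36]
(array([ 0.0111, -0.0002,  0.0065]), np.float64(-0.001300471693724603)) [[319.3911 273.7138]
 [319.3111 248.1869]
 [319.0524 244.7404]]
```

View pics/side12.png

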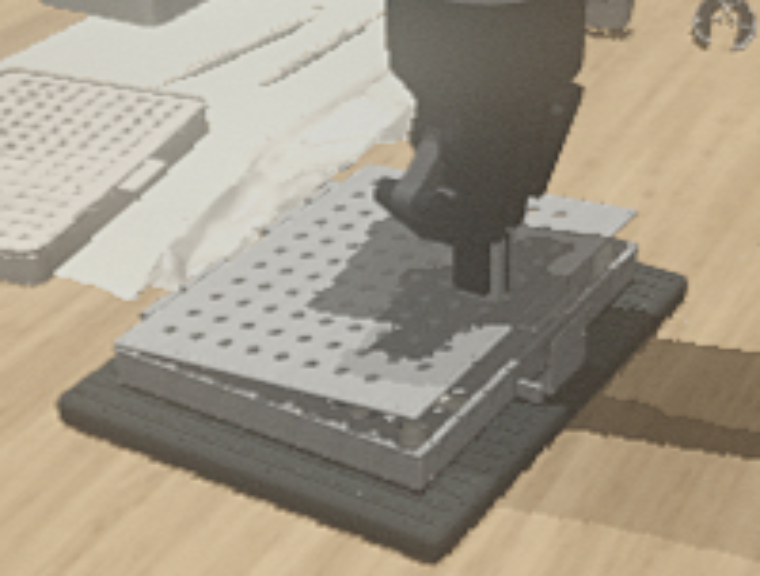

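View pics/wrist12.png

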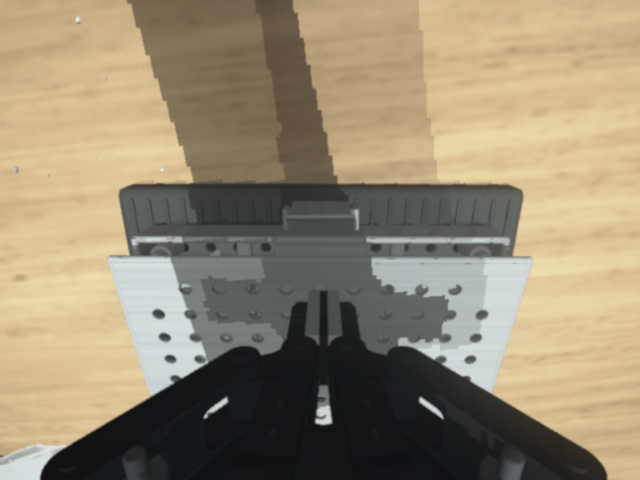

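{"op": "carry_out", "data": {
  "moves": "0.006 0 0 0 1; 0.011 0 0 0 1; 0.011 0 0.003 0 1; 0.011 0 0.006 0 1; 0.011 0 0.009 0 1; 0.011 0 0.009 0 1"
}}

```text
clock: 13.25
ee_pos: [0.4471, 0.0548, 0.0559]
orientation: [-0.145, -3.138, 0.001]
wrist_force: [0.1, -0.5, 0.7]
opening: 0.001
```

```bash
python3 - <<'E'
from h import *
np.set_printoptions(precision=4,suppress=True)
st(); 
c=cam("wrist")
print(rel(cas(-.060,0,.037),84.7))
im,d=ctrl.read_camera("wrist"); cv2.imwrite(f"pics/w13.png",im)
E
```

```text
t 13.25 p [0.4471 0.0548 0.0559] f [ 0.09 -0.5   0.73] op 0.001 jaw 84.7 z [-0.001 -0.    -1.   ] q [-0.75  0.07  0.59  2.14 -0.05  0.94  1.34]
(array([ 0.0006, -0.0004,  0.0009]), np.float64(-0.004235490849225698))
```

View pics/w13.png

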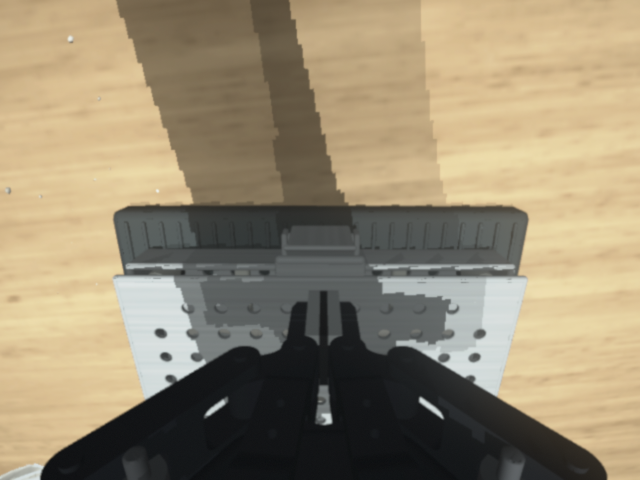

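{"op": "carry_out", "data": {
  "moves": "0 0 0.001 0 1; 0 0 0.002 0 1; 0 0 0.003 0 1; 0 0 0.003 0 1"
}}

```text
clock: 13.7
ee_pos: [0.4472, 0.0548, 0.0533]
orientation: [-0.145, -3.138, 0.0]
wrist_force: [-1.3, -0.3, 1.6]
opening: 0.005
```

{"op": "carry_out", "data": {
  "moves": "0 0 0.001 0 1; 0 0 0.002 0 1; 0 0 0.002 0 1"
}}

```text
clock: 14.0
ee_pos: [0.4469, 0.0548, 0.0513]
orientation: [-0.145, -3.137, -0.0]
wrist_force: [-2.6, -0.1, 3.9]
opening: 0.001
```

{"op": "carry_out", "data": {
  "moves": "0 0 0.001 0 1; 0 0 0.002 0 1; 0 0 0.002 0 1"
}}

```text
clock: 14.3
ee_pos: [0.4467, 0.0549, 0.0493]
orientation: [-0.145, -3.137, -0.0]
wrist_force: [-4.4, 0.7, 6.3]
opening: -0.001
```

{"op": "carry_out", "data": {
  "moves": "0 0 0.001 0 1; 0 0 0.002 0 1; 0 0 0.002 0 1"
}}

```text
clock: 14.6
ee_pos: [0.4464, 0.0549, 0.0475]
orientation: [-0.145, -3.136, -0.0]
wrist_force: [-5.9, -0.3, 8.4]
opening: 0.002
```

{"op": "carry_out", "data": {
  "moves": "0 0 0.001 0 1; 0 0 0.001 0 1"
}}

```text
clock: 14.8
ee_pos: [0.4463, 0.0549, 0.0466]
orientation: [-0.145, -3.136, -0.0]
wrist_force: [-6.2, 0.4, 10.4]
opening: 0.005
```

{"op": "carry_out", "data": {
  "moves": "0 0 0.001 0 1; 0 0 0.001 0 1"
}}

```text
clock: 15.0
ee_pos: [0.4462, 0.0549, 0.0456]
orientation: [-0.145, -3.135, -0.0]
wrist_force: [-7.7, -0.6, 10.4]
opening: -0.003
```

{"op": "carry_out", "data": {
  "moves": "0.001 0 0.001 0 1; 0.001 0 0.001 0 1"
}}

```text
clock: 15.2
ee_pos: [0.446, 0.055, 0.045]
orientation: [-0.145, -3.137, -0.001]
wrist_force: [-5.6, -1.6, 12.0]
opening: -0.001
```

{"op": "carry_out", "data": {
  "moves": "0 0 0.001 0 1; 0 0 0.001 0 1"
}}

```text
clock: 15.4
ee_pos: [0.4468, 0.0549, 0.0438]
orientation: [0.145, 3.137, 0.001]
wrist_force: [-2.6, -0.5, 6.1]
opening: 0.003
```

```bash
python3 - <<'E'
from h import *
st()
im,d=ctrl.read_camera("wrist"); cv2.imwrite(f"pics/w14.png",cv2.resize(im[190:310,220:420],None,fx=3.9,fy=3.9))
st()
E
```

```text
t 15.4 p [0.4468 0.0549 0.0438] f [-2.63 -0.51  6.13] op 0.003 jaw 84.7 z [ 0.001  0.    -1.   ] q [-0.75  0.09  0.59  2.15 -0.06  0.92  1.36]
t 15.45 p [0.4468 0.0549 0.0438] f [-2.85 -1.14  5.26] op 0.004 jaw 84.7 z [ 0.001  0.    -1.   ] q [-0.75  0.09  0.59  2.15 -0.06  0.92  1.36]
```

View pics/w14.png

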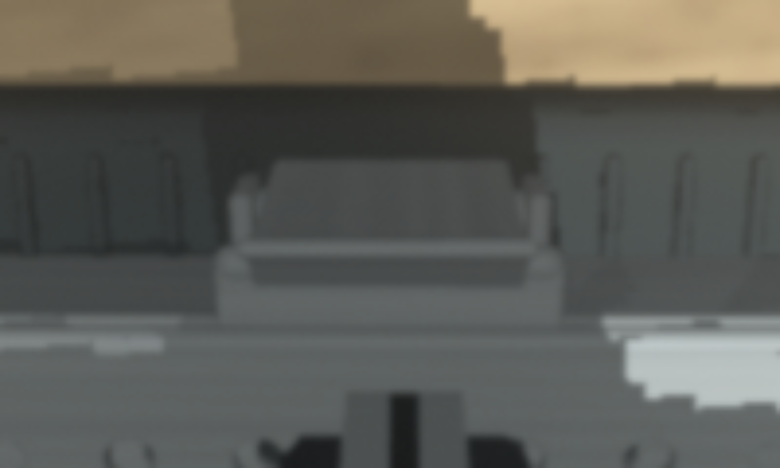

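{"op": "carry_out", "data": {
  "moves": "0 0 -0.003 0 1; 0 0 -0.006 0 1; 0 0 -0.01 0 1; 0 0 -0.03 0 1; 0 0 -0.06 0 1; 0 0 -0.1 0 1; 0 0 -0.13 0 1; 0 0 -0.13 0 1"
}}

```text
clock: 16.25
ee_pos: [0.4492, 0.0556, 0.1777]
orientation: [0.145, 3.13, 0.006]
wrist_force: [0.4, 0.3, 0.3]
opening: 0.0
```

```bash
python3 - <<'E'
from h import *
np.set_printoptions(precision=4,suppress=True)
st()
for n in ("wrist","side"):
    c=cam(n); im,d=ctrl.read_camera(n); cv2.imwrite(f"pics/{n}15.png",im); np.savez(f"{n}15.npz",im=im,d=d,K=c[0],D=c[1],R=c[2],t=c[3])
cv2.imwrite("pics/side15c.png",cv2.resize(im[230:370,190:370],None,fx=4.2,fy=4.2))
z=np.load("wrist15.npz"); c=(z["K"],z["D"],z["R"],z["t"])
for x,y in [(-.07,.06),(-.07,.03),(-.07,-.03),(-.07,-.06),(-.07,.08),(-.04,.05),(-.04,-.05),(0,.08),(0,-.08)]:
    P=cas(x,y,.03); u,v=proj(c,[P])[0]; 
    u,v=int(round(u)),int(round(v)); 
    if 2<u<637 and 2<v<477:
        q=dep(c,[(u+a,v+b) for a in (-2,0,2) for b in (-1,0,1)],z["d"]); print(x,y,(u,v),np.round((np.median(q[:,2])-.018)*1000,2), np.round((q[4]-CO)@CX,4))
E
```

```text
t 16.25 p [0.4492 0.0556 0.1777] f [0.38 0.27 0.25] op 0.0 jaw 84.7 z [ 0.008  0.004 -1.   ] q [-0.78 -0.11  0.57  2.01  0.06  1.21  1.25]
-0.07 0.06 (393, 209) 30.66 -0.0704
-0.07 0.03 (356, 209) 30.72 -0.0704
-0.07 -0.03 (281, 209) 30.73 -0.0704
-0.07 -0.06 (244, 209) 30.99 -0.0704
-0.07 0.08 (418, 209) 31.21 -0.0706
-0.04 0.05 (379, 244) 30.92 -0.0405
-0.04 -0.05 (259, 244) 30.72 -0.0407
0 0.08 (411, 287) 30.01 -0.0002
0 -0.08 (227, 287) 29.44 -0.0
```

View pics/wrist15.png

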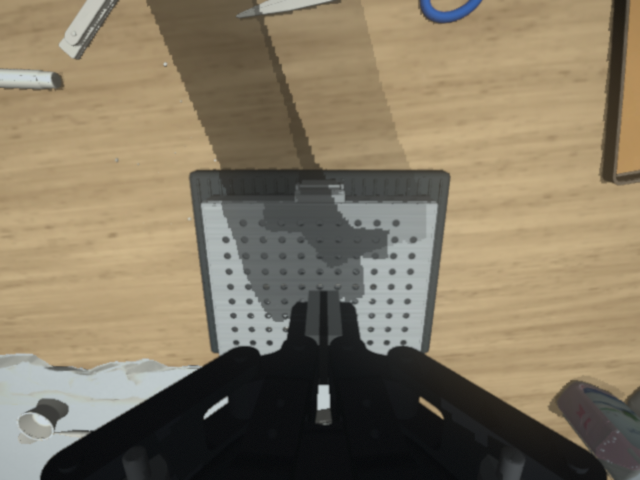

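View pics/side15c.png

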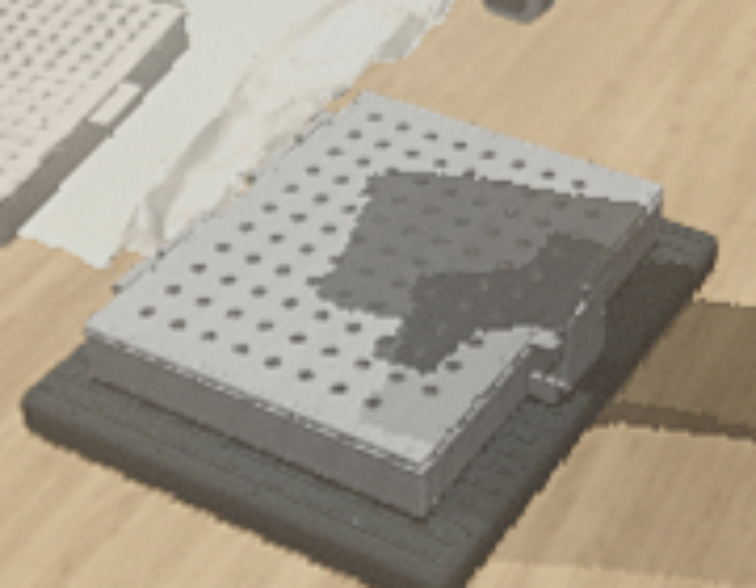

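```bash
python3 - <<'E'
from h import *
print(ctrl.finish_job()); st()
E
```

```text
the job is handed in; nothing more can be done
None
the job is handed in; nothing more can be done
```

The pusher is in the two empty front seats, the lid is shut and the catch holds it; I handed the job in at about 16.4 s, with the gripper about 130 mm clear of the lid.

- **Pusher:** Before closing, the wrist camera showed it between the prongs of both combs. It was centred along its length to within a millimetre, but about 1 mm nearer the front wall than the nominal seat. I couldn't see it once the lid was down, so that check wasn't repeated.
- **Lid and catch:** I swung the lid over from behind with the shut fingers and pressed its front edge in 1 mm steps. The readings I took between steps peaked at about 12 N downward, then dropped to about 6 N. The forces inside each step weren't recorded, but nothing came near the 28 N limit.
- **Side force while pressing:** It built up to about 8 N towards the robot, so I eased the finger 1 mm forward and it fell.
- **After letting go:** The lid's front edge stayed about 30.7 mm above the cassette's underside. That matches shut and caught (about 30.5 mm); resting uncaught on the nose would be about 37 mm. The wrist picture from just before I let go shows the nose over the lip.
- **Measurement disagreement:** The top and wrist cameras put the cassette about 3 mm apart, within roughly what the calibration allows. I used the wrist camera for the placing.
- **Other things:** I touched none of the bystanders. The packed instruments were still in their seats before the lid closed.

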